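# Roll down the veneer to the tape

## Robot

A 6-joint arm with a two-finger parallel gripper is mounted at the origin on the work surface. World frame = base frame: x ahead of the robot, y to its left, z up, the work surface at z = 0. Lengths are in m, angles in rad, forces in N, time in s.
With the tool pointing down it reaches from about 0.375 to 0.925 m from the base axis. Payload 5.7 kg.
Tool frame: the origin (TCP) lies between the finger pads; the fingertips stand 8 mm ahead of it and the grasp point (between the pads) lies 11 mm behind it; z points along the fingers, y is the direction in which the jaws open and shut (so a half turn about z gives the same grasp; the last joint's range is limited). The gripper opens to 88 mm and grips with 3 to 60 N. Pads are 20 mm wide; open, the fingers measure 115 mm over their backs; the gripper's body (75 mm by 178 mm) begins 61 mm behind the grasp point.
Start: joints at [-1.317, 0.359, 1.51, -0, 1.272, -0.115], TCP at [0.216, -0.56, 0.206] pointing down, gripper open.
Joint ranges: [-2.97, 2.97], [-1.01, 2.36], [0.21, 2.38], [-0.96, 4.11], [0.2, 2.71], [-2.98, 2.98]. Speed limits (rad/s): [2.39, 2.39, 3.14, 3.14, 3.14, 3.14].

## Interface

Orientations are given as a unit quaternion [x, y, z, w].
In Python, from workcell import read_state, capture, close_job gives the robot as it stands.
- The arm moves only by the shell command python3 -m pendant 'ROWS' [FORCE]. ROWS is JSON, a list of rows, each an object of numbers: "x", "y", "z": the shift along the tool's x, y, z in cm; "wx", "wy", "wz": the turn, a rotation vector about the tool's x, y, z in degrees; "jaw": the closure, from -1 (fully open) to 1 (shut). A call has exactly 10 rows; each row is the pose to reach, as a shift and turn from the pose commanded when the call began, along the tool's axes at that moment; what a row does not reach only later rows make up. A row lasts 1/8 s, in which the tool goes at most 62.5 mm and 10.7 degrees, less where a joint would pass 70% of its speed; a pose out of reach is approached as far as the arm can. A call with a gripper value outside its range is refused whole. The fingers move at their own pace and stop on an object; FORCE is the grip in N (left out, the last holds). Time passes only in rows, so rows that repeat a pose let the fingers close, or fill a call up. It gives the time, the measured TCP pose, the force and the opening at its end, in the units of the state.
- read_state(): the state, without advancing time (a new reading comes with each control period).
- capture(name): name is "side" or "top" or "wrist"; returns a dict with "frame" (384x512x3 uint8, red, green, blue), "depth" (384x512 float32, m along the optical axis (not along the pixel's ray), 0 where there is no reading), "intrinsics" (3x3 intrinsics, pixels), "camera_from_world" (4x4, takes a point from world to camera coordinates); the wrist camera has in their place "mount" (4x4, takes a point from camera to tool coordinates, whose origin is the TCP and whose axes are the flange's). Camera axes: x right, y down, z forward; pixel columns grow to the right and rows downward; lengths in m; the calibration is good to about 2 mm. A picture is of the moment at which its call begins: read the wrist's pose just before it.
- close_job(): hands the job in, once; it reports no verdict.
The state is a dict: "time": time; "joint_positions": joint angles; "joint_vel": joint speeds; "effort": joint torques, N m; "position": TCP position; "tool_rot": TCP orientation; "ft_force": force on the tool from outside, world axes, zero at the start; "ft_torque": the same for the moment, N m; "grip_width": finger opening in m.
Only numpy, scipy, OpenCV 4.12 (cv2) and the standard library are available. Lean on these libraries where they do the work, as an engineer would, in place of code of your own. Each camera call takes 0.05 s, during which the arm holds its last target. There are 200 camera calls.

## Task

Press the fresh veneer down: with the fingertips pushing on top of the wooden roller, roll it along the panel until it comes to rest on the strip of tape, lying square along the tape with its line of contact on it. Do it by rolling only: do not grip or lift the roller or push it from low on its side, keep it on the panel, leave the other things on the bench where they are, and let go.

Things in the scene. Friction and masses are not known exactly. Their poses are not given: they have to be found in the camera images.
- roller: Solid wooden roller, a bare cylinder 80 mm in diameter and 120 mm long, about 0.3 to 0.65 kg, lying on the panel. Origin at its centre (on its axis, half-way along; 58 mm above the bench while it lies on the panel, its top is 98 mm above the bench). Its own x axis is the cylinder's axis; y and z turn with it as it rolls. It rolls without slipping on the panel, travelling 40 mm per radian, and rolls on for a while if let go in motion.
- panel: Flat veneered board, 200 mm (its x) by 460 mm (its y), 18 mm thick, fixed to the bench with the veneer up, with a 12 mm high, 18 mm wide wooden cleat against the middle of each long side. Origin at the centre of its underside, z up. The roller lies across it (roller axis within about 2 degrees of the panel's x) and rolls along the panel's y. Its turn on the bench differs by up to 17 degrees either way.
- tape: Strip of pale masking tape stuck flat across the panel: 200 mm long (its x, parallel to the panel's x), 25 mm wide (its y), under 1 mm thick, no obstacle. Origin at its centre on the panel's top surface, z up. It lies 120 to 190 mm from the roller, on either side of it along the panel's y.
- glue: Bystander: white glue bottle, 56 mm across, 150 mm tall, standing beyond one end of the panel. Origin at the centre of its underside.
- varnish: Bystander: tin 76 mm across and 85 mm tall, standing beyond the other end of the panel. Origin at the centre of its underside.
- screwdriver: Bystander: screwdriver lying beyond the panel's far long side. Its x runs along the tool.
- brush: Bystander: paint brush lying beyond the panel's far long side. Its x runs along the tool.
There are look-alikes about, which are no part of the job. Of the things like the roller, leave any that is green or pink; of the rest the larger one is meant.

How it is judged:
By the outcome, as a careful person would: the job done as asked, in the order asked, and still so for the second after the job is handed in, with the robot touching nothing.
It also fails if it takes over 48 s, if anything falls off the work surface, if the arm or the gripper's body presses on something with over 40 N, if the wrist force passes 120 N, or if a joint passes its speed limit or range.

## Working session

There is one attempt and no reset: what is moved stays moved. The work goes in short steps, Python scripts to look and compute and a shell command to move; the robot and the scene stay as the last step left them, time stands still between calls to the robot, and variables do not carry over. Pictures are saved under pics/ and viewed, about 8 in all and at most 12, crops included, and the job is handed in when it is done.

```bash
mkdir -p pics; python3 - <<'E'
from workcell import *
import cv2,numpy as np,pickle
s=read_state();print(s['time'],s['position'],s['tool_rot'],s['grip_width'])
o={}
for n in('top','side'):
    c=capture(n);o[n]=c;cv2.imwrite(f'pics/{n}0.png',c['frame'][:,:,::-1])
    print(n,c['intrinsics'].tolist(),np.round(c['camera_from_world'],3).tolist())
pickle.dump(o,open('o.pkl','wb'))
E
```

```text
0.0 [ 0.21612618 -0.5589272   0.20520063] [ 9.83046952e-01  1.83351683e-01 -4.46179586e-05 -9.21127769e-04] 0.08780770303634904
top [[352.8337692632841, 0.0, 258.3471608064958], [0.0, 352.8337692632841, 189.7225534235968], [0.0, 0.0, 1.0]] [[-0.025, -1.0, 0.004, 0.043], [-0.99, 0.024, -0.14, 0.556], [0.14, -0.008, -0.99, 0.855], [0.0, 0.0, 0.0, 1.0]]
side [[361.44344630233314, 0.0, 255.4477341310333], [0.0, 361.44344630233314, 189.78416274404134], [0.0, 0.0, 1.0]] [[-0.776, -0.631, -0.023, 0.456], [-0.317, 0.422, -0.849, 0.235], [0.546, -0.652, -0.527, 0.694], [0.0, 0.0, 0.0, 1.0]]
```

View pics/top0.png

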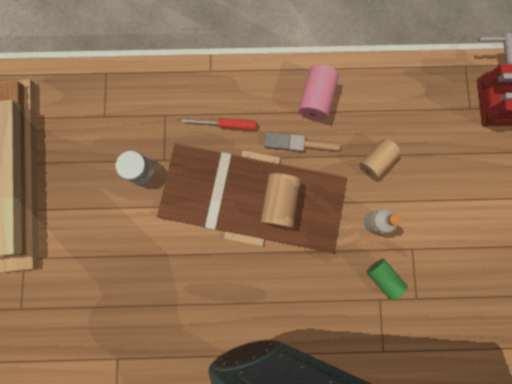

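View pics/side0.png

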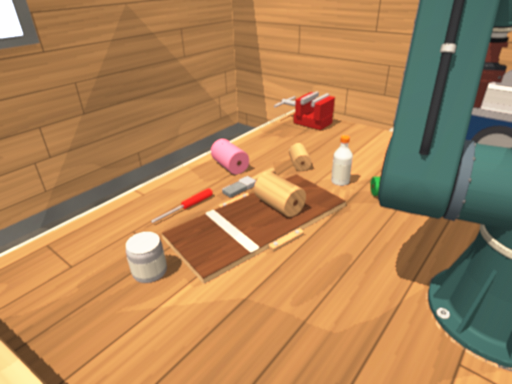

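The top view shows the roller at about (281,200), the tape at (218,191), and panel corners at about (174,146), (346,178), (334,251) and (159,217). The glue is at (382,222) and the varnish at (135,168). The side view agrees.

```bash
cat >h.py <<'E'
import numpy as np,cv2
from workcell import *
def pts(c,T=None):
    K=c['intrinsics'];T=np.linalg.inv(c['camera_from_world']) if T is None else T
    v,u=np.mgrid[:384,:512];d=c['depth']
    P=np.stack([(u-K[0,2])/K[0,0]*d,(v-K[1,2])/K[1,1]*d,d],-1)
    return P@T[:3,:3].T+T[:3,3]
def ray(c,uv,z):
    K=c['intrinsics'];T=np.linalg.inv(c['camera_from_world'])
    d=T[:3,:3]@np.linalg.solve(K,[uv[0],uv[1],1]);o=T[:3,3];return o+d*(z-o[2])/d[2]
def biggest(m):
    n,l,st,_=cv2.connectedComponentsWithStats(m.astype(np.uint8));return l==1+np.argmax(st[1:,4])
def measure(c,lim=(140,140,360,260)):
    P=pts(c);hsv=cv2.cvtColor(c['frame'],cv2.COLOR_RGB2HSV)
    roi=np.zeros((384,512),bool);roi[lim[1]:lim[3],lim[0]:lim[2]]=1
    out={}
    def rect(m,z,name):
        cn=max(cv2.findContours(m.astype(np.uint8),0,2)[0],key=cv2.contourArea).reshape(-1,2)
        q=np.array([ray(c,p,z)[:2] for p in cn],np.float32)
        r=cv2.minAreaRect(q);b=cv2.boxPoints(r);e=b[1]-b[0],b[2]-b[1]
        l=max(e,key=np.linalg.norm);l=l*np.sign(l[0]+1e-9)
        print(name,'c',np.round(r[0],4),'size',np.round(r[1],4),'long-axis deg',np.round(np.degrees(np.arctan2(l[1],l[0])),2))
        return np.array(r[0]),np.arctan2(l[1],l[0])
    tm=biggest(roi&(hsv[...,1]<70)&(hsv[...,2]>150)&(np.abs(P[...,2]-.018)<.012))
    out['tape']=rect(tm,.018,'tape')
    rm=biggest(roi&(P[...,2]>.06)&(P[...,2]<.105)&(hsv[...,1]>60))
    q=P[rm];print('roller zmax',np.percentile(q[:,2],98),len(q))
    out['rm']=rm
    # circle fit: axis dir from top face points, iterate
    from scipy.optimize import least_squares
    def f(p):
        a=np.array([np.cos(p[2]),np.sin(p[2])]);n=np.array([-a[1],a[0]])
        return np.hypot((q[:,:2]-p[:2])@n,q[:,2]-.058)-.04
    m=q[:,:2].mean(0)
    g=least_squares(f,[m[0],m[1],out['tape'][1]],loss='soft_l1',f_scale=.002)
    a=np.array([np.cos(g.x[2]),np.sin(g.x[2])]);n=np.array([-a[1],a[0]])
    s=(q[:,:2]-g.x[:2])@a
    lo,hi=np.percentile(s,[1,99]);ctr=g.x[:2]+a*(lo+hi)/2
    print('roller c',np.round(ctr,4),'len',hi-lo,'deg',np.degrees(g.x[2]),'rms',np.sqrt(np.mean(f(g.x)**2)))
    t,ta=out['tape'];A=np.array([np.cos(ta),np.sin(ta)]);N=np.array([-A[1],A[0]])
    print('tape-roller along panel',(t-ctr)@N,'lateral',(t-ctr)@A)
    return out
E
python3 - <<'E'
from h import *;import pickle
o=pickle.load(open('o.pkl','rb'));c=o['top']
measure(c)
cs=np.array([ray(c,p,.018)[:2] for p in[(174,146),(346,178),(334,251),(159,217)]])
print(np.round(cs,3),cs.mean(0),[np.linalg.norm(cs[i]-cs[i-1]) for i in range(4)],np.degrees(np.arctan2(*(cs[0]-cs[1]+cs[3]-cs[2])[::-1])))
P=pts(c);print('glue',P[222,382],P[222,395],'varn',P[160,132])
E
```

```text
tape c [0.5627 0.1339] size [0.0273 0.1995] long-axis deg -12.63
roller zmax 0.09985391819781983 1635
roller c [ 0.5259 -0.0246] len 0.1184398746297646 deg -11.466253073737661 rms 0.0025630069229400716
tape-roller along panel 0.16263968020274322 lateral 0.0012609739176959356
[[ 0.682  0.248]
 [ 0.585 -0.201]
 [ 0.398 -0.159]
 [ 0.495  0.285]] [0.54005994 0.04345391] [np.float64(0.18977219294076977), np.float64(0.4590002804485138), np.float64(0.19127777148616446), np.float64(0.4543599616012825)] 77.77424569141901
glue [ 0.46475146 -0.25344278  0.1097801 ] [ 0.46239456 -0.26751494  0.15037764] varn [0.62984664 0.33304305 0.08769772]
```

```bash
cat >>h.py <<'E'
from scipy.spatial.transform import Rotation as R
U=np.array([np.sin(np.radians(12.4)),np.cos(np.radians(12.4))])
def goto(p,yaw=77.6):
    s=read_state();r=R.from_quat(s['tool_rot']);d=r.inv().apply(np.array(p)-s['position'])*100
    t=R.from_matrix(np.array([[np.cos(np.radians(yaw)),np.sin(np.radians(yaw)),0],[np.sin(np.radians(yaw)),-np.cos(np.radians(yaw)),0],[0,0,-1]]).T)
    print('shift cm',np.round(d,2),'rotvec deg',np.round(np.degrees((r.inv()*t).as_rotvec()),2))
E
python3 -c "
from h import *
p=np.array([.526,-.0246])-.012*U;goto([*p,.205])"
```

```text
shift cm [ 47.51 -37.68   0.1 ] rotvec deg [ -0.08  -0.06 -56.47]
```

```bash
python3 -m pendant '[{"x":4,"y":-3.2,"wz":-5,"jaw":-0.3},{"x":8,"y":-6.5,"wz":-10,"jaw":-0.3},{"x":12.5,"y":-10,"wz":-16,"jaw":-0.3},{"x":17.2,"y":-13.7,"wz":-22,"jaw":-0.3},{"x":22,"y":-17.5,"wz":-28,"jaw":-0.3},{"x":27,"y":-21.3,"wz":-34,"jaw":-0.3},{"x":32,"y":-25.2,"wz":-40,"jaw":-0.3},{"x":37,"y":-29.2,"wz":-46,"jaw":-0.3},{"x":41.7,"y":-33,"wz":-52,"jaw":-0.3},{"x":45,"y":-35.7,"wz":-56.5,"jaw":-0.3}]'
python3 -c "
from h import *
p=np.array([.526,-.0246])-.012*U;goto([*p,.130])"
```

```text
shift cm [ 47.5  -37.66   7.6 ] rotvec deg [ -0.08  -0.06 -56.47]invalid input at $[0]: expected keys x, y, z, wx, wy, wz, jaw
```

All keys are required in every row.

```bash
python3 -m pendant '[{"x":4,"y":-3.2,"z":0,"wx":0,"wy":0,"wz":-5,"jaw":-0.3},{"x":8,"y":-6.5,"z":0,"wx":0,"wy":0,"wz":-10,"jaw":-0.3},{"x":12.5,"y":-10,"z":0,"wx":0,"wy":0,"wz":-16,"jaw":-0.3},{"x":17.2,"y":-13.7,"z":0,"wx":0,"wy":0,"wz":-22,"jaw":-0.3},{"x":22,"y":-17.5,"z":0,"wx":0,"wy":0,"wz":-28,"jaw":-0.3},{"x":27,"y":-21.3,"z":0,"wx":0,"wy":0,"wz":-34,"jaw":-0.3},{"x":32,"y":-25.2,"z":0,"wx":0,"wy":0,"wz":-40,"jaw":-0.3},{"x":37,"y":-29.2,"z":0,"wx":0,"wy":0,"wz":-46,"jaw":-0.3},{"x":41.7,"y":-33,"z":0,"wx":0,"wy":0,"wz":-52,"jaw":-0.3},{"x":45,"y":-35.7,"z":0,"wx":0,"wy":0,"wz":-56.5,"jaw":-0.3}]'
python3 -c "
from h import *
p=np.array([.526,-.0246])-.012*U;goto([*p,.130])"
```

```text
time: 1.35
position: [0.508, -0.0619, 0.2059]
tool_rot: [0.778, 0.629, 0.0, -0.0]
ft_force: [0.4, -0.7, -0.2]
grip_width: 0.0571
shift cm [2.82 0.97 7.59] rotvec deg [-0.02 -0.02  0.29]
```

```bash
python3 -m pendant '[{"x":1,"y":0.3,"z":1,"wx":0,"wy":0,"wz":0,"jaw":-0.3},{"x":2,"y":0.7,"z":2.5,"wx":0,"wy":0,"wz":0,"jaw":-0.3},{"x":2.9,"y":1,"z":4,"wx":0,"wy":0,"wz":0,"jaw":-0.3},{"x":2.9,"y":1,"z":5.5,"wx":0,"wy":0,"wz":0,"jaw":-0.3},{"x":2.9,"y":1,"z":7,"wx":0,"wy":0,"wz":0,"jaw":-0.3},{"x":2.9,"y":1,"z":8.2,"wx":0,"wy":0,"wz":0,"jaw":-0.3},{"x":2.9,"y":1,"z":8.8,"wx":0,"wy":0,"wz":0,"jaw":-0.3},{"x":2.9,"y":1,"z":9.0,"wx":0,"wy":0,"wz":0,"jaw":-0.3},{"x":2.9,"y":1,"z":9.0,"wx":0,"wy":0,"wz":0,"jaw":-0.3},{"x":2.9,"y":1,"z":9.0,"wx":0,"wy":0,"wz":0,"jaw":-0.3}]'
python3 - <<'E'
from h import *
p=np.array([.526,-.0246])-.01*U;goto([*p,.106])
c=capture('side');cv2.imwrite('pics/s1.png',cv2.resize(c['frame'][100:300,150:400,::-1],(750,600)))
E
```

```text
time: 2.6
position: [0.5237, -0.0383, 0.1165]
tool_rot: [0.779, 0.627, 0.0, 0.0]
ft_force: [0.7, -0.2, 0.8]
grip_width: 0.057
shift cm [ 0.38 -0.07  1.05] rotvec deg [ 0.05 -0.01  0.03]
```

View pics/s1.png

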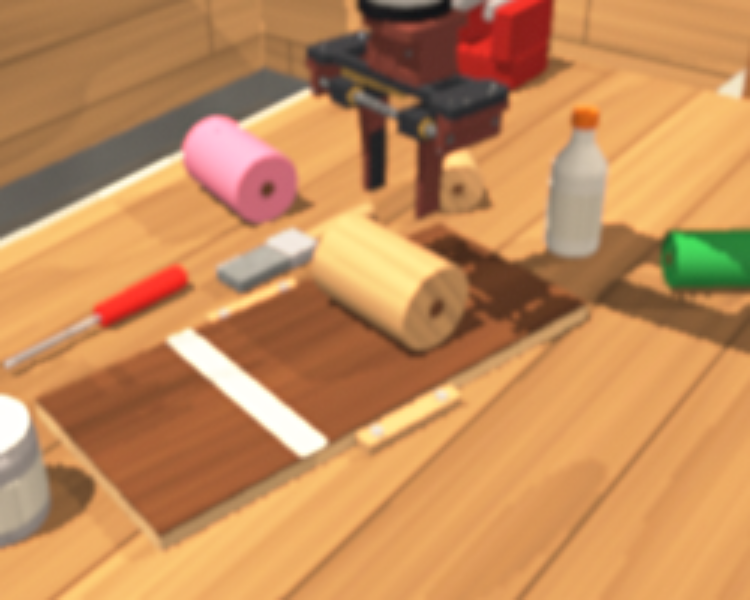

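The side crop shows the gripper above and slightly behind the roller, with fingertips at about (375,185) and (430,215). I'll check the geometry by projecting it into this view, and re-measure the roller in the side view as a cross-check.

```bash
python3 - <<'E'
from h import *;import pickle
o=pickle.load(open('o.pkl','rb'));c=o['side']
def pr(p):
    q=c['camera_from_world']@np.r_[p,1];q=c['intrinsics']@q[:3];q=q[:2]/q[2];return np.round((q-[150,100])*3)
a=np.array([.977,-.213]);C=np.array([.526,-.0246])
for s in(-.06,.06):
    print('crown',pr([*(C+a*s),.098]),'contact',pr([*(C+a*s),.018]))
p=np.array([.5237,-.0383])
for s in(-.037,.037): print('tip',pr([*(p+a*s),.1085]))
# side-view depth circle fit
P=pts(c);hsv=cv2.cvtColor(c['frame'],cv2.COLOR_RGB2HSV)
rel=P[...,:2]-C
m=(P[...,2]>.03)&(P[...,2]<.11)&(np.abs(rel@U)<.06)&(np.abs(rel@a)<.055)&(hsv[...,1]>60)
q=P[m];y=(q[:,:2]-C)@U
A=np.c_[2*y,2*q[:,2],np.ones(len(y))];x=np.linalg.lstsq(A,y**2+q[:,2]**2,rcond=None)[0]
print('side fit centre offset along U',x[0],'z',x[1],'r',np.sqrt(x[2]+x[0]**2+x[1]**2),len(y))
E
```

```text
crown [434. 268.] contact [431. 346.]
crown [342. 215.] contact [343. 289.]
tip [427. 240.]
tip [370. 209.]
side fit centre offset along U -0.0008931118378397245 z 0.05862274243054543 r 0.03929564420039839 959
```

```bash
python3 - <<'E'
from h import *
s=read_state();c=capture('side');P=pts(c)
a=np.array([.977,-.213]);p=s['position'][:2];rel=P[...,:2]-p
m=(np.abs(rel@U)<.03)&(np.abs(rel@a)<.06)&(P[...,2]>.09)&(P[...,2]<.2)
hsv=cv2.cvtColor(c['frame'],cv2.COLOR_RGB2HSV)
for sg in(-1,1):
    k=m&((rel@a)*sg>.02)&(hsv[...,2]<130);q=P[k]
    if len(q):
        i=np.argsort(q[:,2])[:12];print(sg,len(q),np.round(np.c_[q[i,2],((q[i,:2]-p)@U),(q[i,:2]-p)@a],3)[::2].tolist())
print(s['position'])
E
```

```text
-1 158 [[0.136, -0.013, -0.035], [0.137, 0.006, -0.037], [0.138, 0.01, -0.034], [0.139, -0.007, -0.038], [0.14, -0.011, -0.037], [0.14, -0.009, -0.036]]
1 167 [[0.134, -0.002, 0.029], [0.136, -0.005, 0.028], [0.137, 0.01, 0.031], [0.138, -0.001, 0.028], [0.139, 0.004, 0.03], [0.139, -0.006, 0.029]]
[ 0.5236839  -0.03826937  0.11649841]
```

```bash
python3 -m pendant '[{"x":0.1,"y":-0.05,"z":0.1,"wx":0,"wy":0,"wz":0,"jaw":-0.3},{"x":0.1,"y":-0.05,"z":0.2,"wx":0,"wy":0,"wz":0,"jaw":-0.3},{"x":0.1,"y":-0.05,"z":0.3,"wx":0,"wy":0,"wz":0,"jaw":-0.3},{"x":0.1,"y":-0.05,"z":0.4,"wx":0,"wy":0,"wz":0,"jaw":-0.3},{"x":0.1,"y":-0.05,"z":0.5,"wx":0,"wy":0,"wz":0,"jaw":-0.3},{"x":0.1,"y":-0.05,"z":0.6,"wx":0,"wy":0,"wz":0,"jaw":-0.3},{"x":0.1,"y":-0.05,"z":0.7,"wx":0,"wy":0,"wz":0,"jaw":-0.3},{"x":0.1,"y":-0.05,"z":0.8,"wx":0,"wy":0,"wz":0,"jaw":-0.3},{"x":0.1,"y":-0.05,"z":0.8,"wx":0,"wy":0,"wz":0,"jaw":-0.3},{"x":0.1,"y":-0.05,"z":0.8,"wx":0,"wy":0,"wz":0,"jaw":-0.3}]'
python3 - <<'E'
from h import *
c=capture('side');cv2.imwrite('pics/s2.png',cv2.resize(c['frame'][120:220,220:345,::-1],(750,600)))
c=capture('wrist');cv2.imwrite('pics/w2.png',c['frame'][:,:,::-1])
E
```

```text
time: 3.95
position: [0.523, -0.0371, 0.1081]
tool_rot: [0.779, 0.627, 0.0, -0.0]
ft_force: [-0.1, -0.6, -0.7]
grip_width: 0.0575
```

View pics/s2.png

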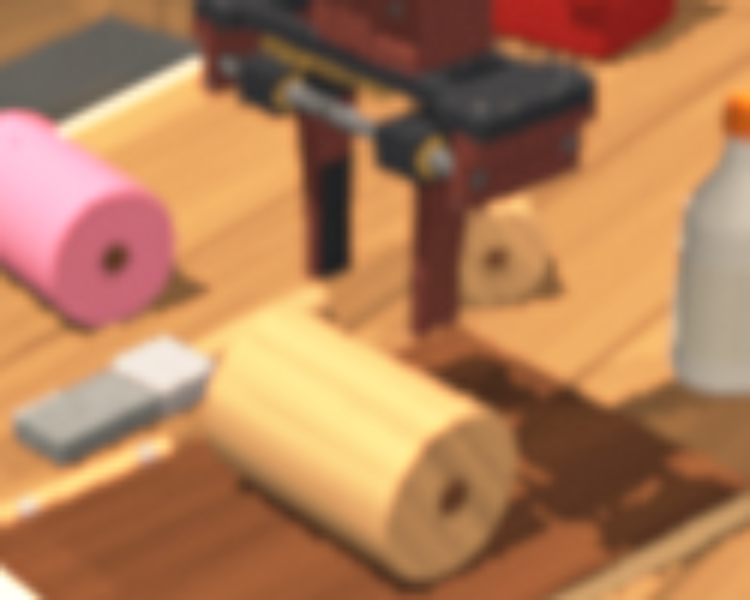

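View pics/w2.png

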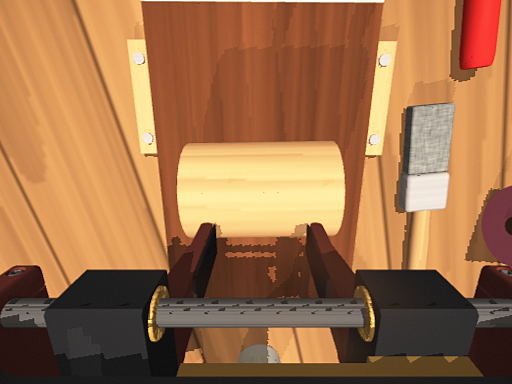

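```bash
python3 - <<'E'
from h import *
s=read_state();p=s['position'];r=R.from_quat(s['tool_rot']);print(p)
T=np.eye(4);T[:3,:3]=r.as_matrix();T[:3,3]=p
w=capture('wrist');M=w['mount'];K=w['intrinsics'];print(np.round(M,3).tolist())
for z in(-.02,.008):
  for x in(-.01,.01):
    q=np.linalg.inv(M)@[x,.0285,z,1];q=K@q[:3];print('tip proj wrist',x,z,q[:2]/q[2],end=' ')
c=capture('side')
print()
for uv in[(292.5,175),(275.5,165.5)]:
    for z in(.1,.115,.13):
        g=ray(c,uv,z);print(uv,z,np.round(r.inv().apply(g-p),3))
# roller in wrist depth
P=pts(w,T@M);q=P[190,260],P[150,260],P[225,260],P[10,260]
for g in q: print(np.round(g,3),np.round(r.inv().apply(g-p),3))
E
```

```text
[ 0.52308041 -0.03713086  0.10809994]
[[0.001, -0.954, -0.301, 0.082], [1.0, 0.0, 0.001, -0.0], [-0.001, -0.301, 0.954, -0.178], [0.0, 0.0, 0.0, 1.0]]
tip proj wrist -0.01 -0.02 [306.0059377  254.23229357] tip proj wrist 0.01 -0.02 [307.60495741 225.3048367 ] tip proj wrist -0.01 0.008 [300.10585769 234.39700578] tip proj wrist 0.01 0.008 [301.31265441 208.74361528] 
(292.5, 175) 0.1 [-0.03  -0.006  0.008]
(292.5, 175) 0.115 [-0.012 -0.025 -0.007]
(292.5, 175) 0.13 [ 0.007 -0.044 -0.022]
(275.5, 165.5) 0.1 [-0.032  0.064  0.008]
(275.5, 165.5) 0.115 [-0.013  0.043 -0.007]
(275.5, 165.5) 0.13 [ 0.006  0.022 -0.022]
[ 0.527 -0.015  0.096] [ 0.023 -0.001  0.012]
[0.533 0.009 0.075] [ 0.047 -0.001  0.033]
[ 0.521 -0.043  0.093] [-0.006 -0.001  0.015]
[0.555 0.114 0.018] [ 0.155 -0.001  0.091]
```

```bash
python3 -m pendant '[{"x":0.1,"y":0,"z":0.1,"wx":0,"wy":0,"wz":0,"jaw":-0.3},{"x":0.2,"y":0,"z":0.2,"wx":0,"wy":0,"wz":0,"jaw":-0.3},{"x":0.3,"y":0,"z":0.3,"wx":0,"wy":0,"wz":0,"jaw":-0.3},{"x":0.3,"y":0,"z":0.3,"wx":0,"wy":0,"wz":0,"jaw":-0.3},{"x":0.3,"y":0,"z":0.4,"wx":0,"wy":0,"wz":0,"jaw":-0.3},{"x":0.3,"y":0,"z":0.4,"wx":0,"wy":0,"wz":0,"jaw":-0.3},{"x":0.3,"y":0,"z":0.4,"wx":0,"wy":0,"wz":0,"jaw":-0.3},{"x":0.3,"y":0,"z":0.4,"wx":0,"wy":0,"wz":0,"jaw":-0.3},{"x":0.3,"y":0,"z":0.4,"wx":0,"wy":0,"wz":0,"jaw":-0.3},{"x":0.3,"y":0,"z":0.4,"wx":0,"wy":0,"wz":0,"jaw":-0.3}]'
```

```text
time: 5.4
position: [0.5237, -0.0342, 0.1041]
tool_rot: [0.779, 0.627, 0.0, -0.0]
ft_force: [-0.3, -0.6, 0.3]
grip_width: 0.0568
```

```bash
python3 -m pendant '[{"x":0,"y":0,"z":0.1,"wx":0,"wy":0,"wz":0,"jaw":-0.3},{"x":0,"y":0,"z":0.2,"wx":0,"wy":0,"wz":0,"jaw":-0.3},{"x":0,"y":0,"z":0.3,"wx":0,"wy":0,"wz":0,"jaw":-0.3},{"x":0,"y":0,"z":0.4,"wx":0,"wy":0,"wz":0,"jaw":-0.3},{"x":0,"y":0,"z":0.5,"wx":0,"wy":0,"wz":0,"jaw":-0.3},{"x":0,"y":0,"z":0.6,"wx":0,"wy":0,"wz":0,"jaw":-0.3},{"x":0,"y":0,"z":0.6,"wx":0,"wy":0,"wz":0,"jaw":-0.3},{"x":0,"y":0,"z":0.6,"wx":0,"wy":0,"wz":0,"jaw":-0.3},{"x":0,"y":0,"z":0.6,"wx":0,"wy":0,"wz":0,"jaw":-0.3},{"x":0,"y":0,"z":0.6,"wx":0,"wy":0,"wz":0,"jaw":-0.3}]'
```

```text
time: 6.65
position: [0.5237, -0.0342, 0.0981]
tool_rot: [0.779, 0.627, 0.0, -0.0]
ft_force: [0.3, -0.8, 0.4]
grip_width: 0.057
```

```bash
python3 -m pendant '[{"x":0,"y":0,"z":0.2,"wx":0,"wy":0,"wz":0,"jaw":-0.3},{"x":0,"y":0,"z":0.4,"wx":0,"wy":0,"wz":0,"jaw":-0.3},{"x":0,"y":0,"z":0.6,"wx":0,"wy":0,"wz":0,"jaw":-0.3},{"x":0,"y":0,"z":0.7,"wx":0,"wy":0,"wz":0,"jaw":-0.3},{"x":0,"y":0,"z":0.8,"wx":0,"wy":0,"wz":0,"jaw":-0.3},{"x":0,"y":0,"z":0.9,"wx":0,"wy":0,"wz":0,"jaw":-0.3},{"x":0,"y":0,"z":1,"wx":0,"wy":0,"wz":0,"jaw":-0.3},{"x":0,"y":0,"z":1,"wx":0,"wy":0,"wz":0,"jaw":-0.3},{"x":0,"y":0,"z":1,"wx":0,"wy":0,"wz":0,"jaw":-0.3},{"x":0,"y":0,"z":1,"wx":0,"wy":0,"wz":0,"jaw":-0.3}]'
python3 - <<'E'
from h import *
c=capture('side');cv2.imwrite('pics/s3.png',cv2.resize(c['frame'][120:220,220:345,::-1],(750,600)))
E
```

```text
time: 7.9
position: [0.5237, -0.0342, 0.0881]
tool_rot: [0.779, 0.627, 0.0, 0.0]
ft_force: [-0.0, -0.1, 0.2]
grip_width: 0.0576
```

View pics/s3.png

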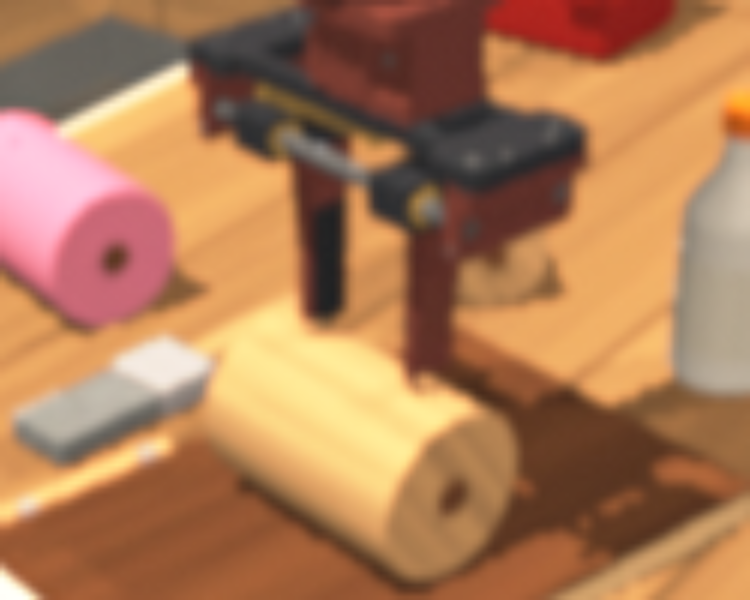

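```bash
python3 -m pendant '[{"x":0,"y":0,"z":0.05,"wx":0,"wy":0,"wz":0,"jaw":-0.3},{"x":0,"y":0,"z":0.1,"wx":0,"wy":0,"wz":0,"jaw":-0.3},{"x":0,"y":0,"z":0.15,"wx":0,"wy":0,"wz":0,"jaw":-0.3},{"x":0,"y":0,"z":0.2,"wx":0,"wy":0,"wz":0,"jaw":-0.3},{"x":0,"y":0,"z":0.2,"wx":0,"wy":0,"wz":0,"jaw":-0.3},{"x":0,"y":0,"z":0.25,"wx":0,"wy":0,"wz":0,"jaw":-0.3},{"x":0,"y":0,"z":0.25,"wx":0,"wy":0,"wz":0,"jaw":-0.3},{"x":0,"y":0,"z":0.3,"wx":0,"wy":0,"wz":0,"jaw":-0.3},{"x":0,"y":0,"z":0.3,"wx":0,"wy":0,"wz":0,"jaw":-0.3},{"x":0,"y":0,"z":0.3,"wx":0,"wy":0,"wz":0,"jaw":-0.3}]'
```

```text
time: 9.2
position: [0.5237, -0.0342, 0.0851]
tool_rot: [0.779, 0.627, 0.0, -0.0]
ft_force: [-0.5, 0.2, 0.8]
grip_width: 0.0571
```

```bash
python3 - <<'E'
from h import *
s=read_state();p=s['position'];r=R.from_quat(s['tool_rot'])
w=capture('wrist');P=pts(w,w['mount']);h=cv2.cvtColor(w['frame'],cv2.COLOR_RGB2HSV)
m=(h[...,2]<120)&(np.abs(np.abs(P[...,1])-.036)<.012)&(np.abs(P[...,0])<.025)&(P[...,2]<.03)&(P[...,2]>-.06)
for k in(P[...,1]<0,P[...,1]>0):
    q=P[m&k];i=np.argsort(-q[:,2])[:15];print('wrist tool-frame',len(q),np.round(q[i],3)[::2].tolist())
c=capture('side');Q=pts(c);B=(Q-p)@r.as_matrix();h=cv2.cvtColor(c['frame'],cv2.COLOR_RGB2HSV)
m=(h[...,2]<120)&(np.abs(B[...,0])<.025)&(np.abs(np.abs(B[...,1])-.036)<.012)&(B[...,2]<.03)&(B[...,2]>-.06)
for k in(B[...,1]<0,B[...,1]>0):
    q=B[m&k];i=np.argsort(-q[:,2])[:15];print('side tool-frame',len(q),np.round(q[i],3)[::2].tolist())
f=w['frame'];print(f[215:240:4,200:216:5].tolist())
E
```

```text
wrist tool-frame 1169 [[-0.023, -0.033, 0.003], [-0.008, -0.03, -0.009], [-0.007, -0.03, -0.01], [0.001, -0.029, -0.012], [0.006, -0.031, -0.013], [0.006, -0.029, -0.016], [-0.006, -0.029, -0.016], [0.006, -0.029, -0.016]]
wrist tool-frame 1151 [[0.006, 0.031, -0.012], [0.01, 0.033, -0.018], [0.011, 0.035, -0.018], [0.011, 0.034, -0.018], [0.011, 0.032, -0.018], [0.01, 0.033, -0.018], [0.01, 0.035, -0.019], [0.011, 0.033, -0.019]]
side tool-frame 88 [[0.008, -0.036, -0.02], [-0.013, -0.036, -0.02], [0.006, -0.038, -0.022], [0.001, -0.037, -0.023], [-0.005, -0.037, -0.024], [-0.009, -0.037, -0.025], [-0.001, -0.037, -0.026], [0.009, -0.038, -0.027]]
side tool-frame 93 [[0.006, 0.028, -0.018], [0.001, 0.029, -0.019], [-0.004, 0.028, -0.02], [0.006, 0.028, -0.021], [-0.001, 0.028, -0.021], [0.005, 0.029, -0.023], [0.009, 0.028, -0.025], [0.002, 0.028, -0.026]]
[[[254, 240, 167], [254, 240, 166], [254, 229, 153], [254, 229, 152]], [[254, 236, 164], [254, 236, 162], [253, 224, 146], [253, 222, 143]], [[255, 245, 163], [107, 50, 36], [98, 46, 34], [255, 232, 151]], [[77, 29, 28], [94, 45, 35], [96, 45, 36], [54, 37, 26]], [[89, 40, 31], [90, 41, 33], [55, 25, 22], [26, 19, 18]], [[91, 43, 34], [90, 42, 33], [29, 29, 29], [0, 0, 3]], [[91, 42, 34], [88, 41, 34], [23, 21, 20], [0, 0, 5]]]
```

Both views put the fingertips about 17 mm behind the reported TCP, where the spec says 8 mm ahead. That fits the lack of contact so far, so I'll keep feeling downward gently.

```bash
python3 -m pendant '[{"x":0,"y":0,"z":0.05,"wx":0,"wy":0,"wz":0,"jaw":-0.3},{"x":0,"y":0,"z":0.1,"wx":0,"wy":0,"wz":0,"jaw":-0.3},{"x":0,"y":0,"z":0.15,"wx":0,"wy":0,"wz":0,"jaw":-0.3},{"x":0,"y":0,"z":0.2,"wx":0,"wy":0,"wz":0,"jaw":-0.3},{"x":0,"y":0,"z":0.25,"wx":0,"wy":0,"wz":0,"jaw":-0.3},{"x":0,"y":0,"z":0.3,"wx":0,"wy":0,"wz":0,"jaw":-0.3},{"x":0,"y":0,"z":0.3,"wx":0,"wy":0,"wz":0,"jaw":-0.3},{"x":0,"y":0,"z":0.3,"wx":0,"wy":0,"wz":0,"jaw":-0.3},{"x":0,"y":0,"z":0.3,"wx":0,"wy":0,"wz":0,"jaw":-0.3},{"x":0,"y":0,"z":0.3,"wx":0,"wy":0,"wz":0,"jaw":-0.3}]'
```

```text
time: 10.55
position: [0.5237, -0.0342, 0.0821]
tool_rot: [0.779, 0.627, 0.0, -0.0]
ft_force: [0.3, 0.2, 0.4]
grip_width: 0.0573
```

```bash
python3 -m pendant '[{"x":0,"y":0,"z":0.05,"wx":0,"wy":0,"wz":0,"jaw":-0.3},{"x":0,"y":0,"z":0.1,"wx":0,"wy":0,"wz":0,"jaw":-0.3},{"x":0,"y":0,"z":0.15,"wx":0,"wy":0,"wz":0,"jaw":-0.3},{"x":0,"y":0,"z":0.2,"wx":0,"wy":0,"wz":0,"jaw":-0.3},{"x":0,"y":0,"z":0.25,"wx":0,"wy":0,"wz":0,"jaw":-0.3},{"x":0,"y":0,"z":0.3,"wx":0,"wy":0,"wz":0,"jaw":-0.3},{"x":0,"y":0,"z":0.3,"wx":0,"wy":0,"wz":0,"jaw":-0.3},{"x":0,"y":0,"z":0.3,"wx":0,"wy":0,"wz":0,"jaw":-0.3},{"x":0,"y":0,"z":0.3,"wx":0,"wy":0,"wz":0,"jaw":-0.3},{"x":0,"y":0,"z":0.3,"wx":0,"wy":0,"wz":0,"jaw":-0.3}]'
```

```text
time: 11.8
position: [0.524, -0.0343, 0.0811]
tool_rot: [0.779, 0.627, 0.0, 0.0]
ft_force: [-4.9, 0.1, 20.8]
grip_width: 0.0572
```

Contact found: about 21 N with the tool pressed roughly 2 mm, and the crown touched at a TCP height of about 0.0815. First rolling stroke next.

```bash
python3 -m pendant '[{"x":0.2,"y":0,"z":0.0,"wx":0,"wy":0,"wz":0,"jaw":-0.3},{"x":0.7,"y":0,"z":0,"wx":0,"wy":0,"wz":0,"jaw":-0.3},{"x":1.4,"y":0,"z":0,"wx":0,"wy":0,"wz":0,"jaw":-0.3},{"x":2.2,"y":0,"z":0,"wx":0,"wy":0,"wz":0,"jaw":-0.3},{"x":3.1,"y":0,"z":0,"wx":0,"wy":0,"wz":0,"jaw":-0.3},{"x":3.9,"y":0,"z":0,"wx":0,"wy":0,"wz":0,"jaw":-0.3},{"x":4.6,"y":0,"z":0,"wx":0,"wy":0,"wz":0,"jaw":-0.3},{"x":5.0,"y":0,"z":0,"wx":0,"wy":0,"wz":0,"jaw":-0.3},{"x":5.2,"y":0,"z":0,"wx":0,"wy":0,"wz":0,"jaw":-0.3},{"x":5.2,"y":0,"z":0,"wx":0,"wy":0,"wz":0,"jaw":-0.3}]'
cat >>h.py <<'E'
def wroll():
    s=read_state();p=s['position'];r=R.from_quat(s['tool_rot']);T=np.eye(4);T[:3,:3]=r.as_matrix();T[:3,3]=p
    w=capture('wrist');P=pts(w,T@w['mount']);h=cv2.cvtColor(w['frame'],cv2.COLOR_RGB2HSV)
    m=biggest((P[...,2]>.07)&(P[...,2]<.11)&(h[...,2]>150)&(np.linalg.norm(P[...,:2]-p[:2],axis=-1)<.15))
    q=P[m]
    from scipy.optimize import least_squares
    def f(x):
        n=np.array([-np.sin(x[1]),np.cos(x[1])]);return np.hypot((q[:,:2]-p[:2])@n-x[0],q[:,2]-x[2])-.04
    g=least_squares(f,[0,np.radians(-12.4),.058],loss='soft_l1',f_scale=.001)
    print('crown rel TCP',g.x[0],'deg',np.degrees(g.x[1]),'zc',g.x[2],'rms',np.sqrt(np.mean(f(g.x)**2)),len(q))
    tm=(np.abs(P[...,2]-.018)<.006)&(h[...,1]<60)&(h[...,2]>170)&(np.linalg.norm(P[...,:2]-p[:2],axis=-1)<.3)
    if tm.sum()>200:
        t=P[biggest(tm)][:,:2].astype(np.float32);b=cv2.minAreaRect(t);print('tape c rel TCP along U',(np.array(b[0])-p[:2])@U,'size',b[1],'ang',b[2])
    return w
E
python3 -c "
from h import *
w=wroll();cv2.imwrite('pics/w4.png',w['frame'][:,:,::-1])
measure(capture('top'))"
```

```text
time: 13.05
position: [0.5344, 0.0173, 0.0802]
tool_rot: [0.779, 0.627, 0.0, -0.0]
ft_force: [-4.1, 1.8, 13.4]
grip_width: 0.0571
crown rel TCP -0.017651958831906504 deg -11.296232404179186 zc 0.05726198175777149 rms 0.0007533498860889864 12753
tape c rel TCP along U 0.11811135377836557 size (0.025317557156085968, 0.2005850374698639) ang 77.30582427978516
tape c [0.4283 0.0368] size [0.0076 0.0101] long-axis deg -1.41
roller zmax 0.09384702656541927 215
roller c [0.5108 0.0056] len 0.07688450715210632 deg -11.264849440887605 rms 0.0014410769150997756
tape-roller along panel 0.02914831387314062 lateral -0.0832692640264056
```

View pics/w4.png

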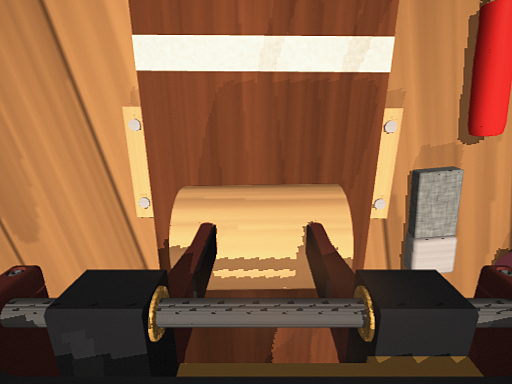

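The wrist view shows the roller under the fingers, with the tape ahead at row 53. The roller rolled about 25 mm, and 136 mm remain. It is 1.4° off the tape. Next I lift, go back and press again.

```bash
python3 -m pendant '[{"x":0,"y":0,"z":-0.4,"wx":0,"wy":0,"wz":0,"jaw":-0.3},{"x":0,"y":0,"z":-1.0,"wx":0,"wy":0,"wz":0,"jaw":-0.3},{"x":-1.2,"y":0,"z":-1.2,"wx":0,"wy":0,"wz":0,"jaw":-0.3},{"x":-2.6,"y":0,"z":-1.2,"wx":0,"wy":0,"wz":0,"jaw":-0.3},{"x":-3.4,"y":0,"z":-1.0,"wx":0,"wy":0,"wz":0,"jaw":-0.3},{"x":-3.4,"y":0,"z":-0.6,"wx":0,"wy":0,"wz":0,"jaw":-0.3},{"x":-3.4,"y":0,"z":-0.3,"wx":0,"wy":0,"wz":0,"jaw":-0.3},{"x":-3.4,"y":0,"z":-0.1,"wx":0,"wy":0,"wz":0,"jaw":-0.3},{"x":-3.4,"y":0,"z":0,"wx":0,"wy":0,"wz":0,"jaw":-0.3},{"x":-3.4,"y":0,"z":0,"wx":0,"wy":0,"wz":0,"jaw":-0.3}]'
python3 -c "
from h import *
wroll()"
```

```text
time: 14.4
position: [0.5275, -0.0165, 0.08]
tool_rot: [0.779, 0.627, -0.0, 0.0]
ft_force: [-4.6, -0.9, 12.9]
grip_width: 0.0568
crown rel TCP 0.016641942408535896 deg -11.284412745517153 zc 0.057304179342272964 rms 0.0005765076050996417 18215
tape c rel TCP along U 0.14671811804609627 size (0.014649095945060253, 0.20061205327510834) ang 77.69009399414062
```

```bash
python3 -m pendant '[{"x":0.3,"y":0,"z":0.0,"wx":0,"wy":0,"wz":0.1,"jaw":-0.3},{"x":1.0,"y":0,"z":0,"wx":0,"wy":0,"wz":0.4,"jaw":-0.3},{"x":1.9,"y":0,"z":0,"wx":0,"wy":0,"wz":0.7,"jaw":-0.3},{"x":2.9,"y":0,"z":0,"wx":0,"wy":0,"wz":1,"jaw":-0.3},{"x":3.9,"y":0,"z":0,"wx":0,"wy":0,"wz":1.3,"jaw":-0.3},{"x":4.9,"y":0,"z":0,"wx":0,"wy":0,"wz":1.6,"jaw":-0.3},{"x":5.8,"y":0,"z":0,"wx":0,"wy":0,"wz":1.8,"jaw":-0.3},{"x":6.5,"y":0,"z":0,"wx":0,"wy":0,"wz":2,"jaw":-0.3},{"x":6.8,"y":0,"z":0,"wx":0,"wy":0,"wz":2,"jaw":-0.3},{"x":6.8,"y":0,"z":0,"wx":0,"wy":0,"wz":2,"jaw":-0.3}]'
python3 -c "
from h import *
wroll()"
```

```text
time: 15.7
position: [0.5424, 0.051, 0.0802]
tool_rot: [0.79, 0.614, 0.001, -0.0]
ft_force: [-3.8, 2.3, 13.3]
grip_width: 0.0571
crown rel TCP -0.017656451010689862 deg -12.376861478049173 zc 0.05727846593895574 rms 0.0007634069796742272 12831
tape c rel TCP along U 0.08334597017798072 size (0.02501797303557396, 0.2003234475851059) ang 77.33238220214844
```

```bash
python3 -m pendant '[{"x":0,"y":0,"z":-0.4,"wx":0,"wy":0,"wz":0,"jaw":-0.3},{"x":0,"y":0,"z":-1.0,"wx":0,"wy":0,"wz":0,"jaw":-0.3},{"x":-1.2,"y":0,"z":-1.2,"wx":0,"wy":0,"wz":-1,"jaw":-0.3},{"x":-2.6,"y":0,"z":-1.2,"wx":0,"wy":0,"wz":-1.7,"jaw":-0.3},{"x":-3.4,"y":0,"z":-1.0,"wx":0,"wy":0,"wz":-1.7,"jaw":-0.3},{"x":-3.4,"y":0,"z":-0.6,"wx":0,"wy":0,"wz":-1.7,"jaw":-0.3},{"x":-3.4,"y":0,"z":-0.3,"wx":0,"wy":0,"wz":-1.7,"jaw":-0.3},{"x":-3.4,"y":0,"z":-0.1,"wx":0,"wy":0,"wz":-1.7,"jaw":-0.3},{"x":-3.4,"y":0,"z":0,"wx":0,"wy":0,"wz":-1.7,"jaw":-0.3},{"x":-3.4,"y":0,"z":0,"wx":0,"wy":0,"wz":-1.7,"jaw":-0.3}]'
python3 -m pendant '[{"x":0.3,"y":0,"z":0.0,"wx":0,"wy":0,"wz":0,"jaw":-0.3},{"x":1.0,"y":0,"z":0,"wx":0,"wy":0,"wz":0,"jaw":-0.3},{"x":1.9,"y":0,"z":0,"wx":0,"wy":0,"wz":0.1,"jaw":-0.3},{"x":2.9,"y":0,"z":0,"wx":0,"wy":0,"wz":0.2,"jaw":-0.3},{"x":3.9,"y":0,"z":0,"wx":0,"wy":0,"wz":0.3,"jaw":-0.3},{"x":4.9,"y":0,"z":0,"wx":0,"wy":0,"wz":0.4,"jaw":-0.3},{"x":5.8,"y":0,"z":0,"wx":0,"wy":0,"wz":0.5,"jaw":-0.3},{"x":6.5,"y":0,"z":0,"wx":0,"wy":0,"wz":0.5,"jaw":-0.3},{"x":6.8,"y":0,"z":0,"wx":0,"wy":0,"wz":0.5,"jaw":-0.3},{"x":6.8,"y":0,"z":0,"wx":0,"wy":0,"wz":0.5,"jaw":-0.3}]'
python3 -c "
from h import *
wroll()"
```

```text
time: 17.0
position: [0.5337, 0.0171, 0.08]
tool_rot: [0.781, 0.625, 0.0, 0.0]
ft_force: [-2.8, -0.2, 11.2]
grip_width: 0.0572
time: 18.25
position: [0.5487, 0.0845, 0.0803]
tool_rot: [0.783, 0.622, 0.001, -0.0]
ft_force: [-3.7, 2.5, 12.9]
grip_width: 0.0573
crown rel TCP -0.017345054622455214 deg -12.411782608791256 zc 0.057291891658352315 rms 0.0007440241956890538 12801
tape c rel TCP along U 0.049361591047281106 size (0.025012655183672905, 0.20057396590709686) ang 77.2607650756836
```

Remaining 66.7 mm: two more strokes.

```bash
python3 -m pendant '[{"x":0,"y":0,"z":-0.4,"wx":0,"wy":0,"wz":0,"jaw":-0.3},{"x":0,"y":0,"z":-1.0,"wx":0,"wy":0,"wz":0,"jaw":-0.3},{"x":-1.2,"y":0,"z":-1.2,"wx":0,"wy":0,"wz":-0.3,"jaw":-0.3},{"x":-2.6,"y":0,"z":-1.2,"wx":0,"wy":0,"wz":-0.5,"jaw":-0.3},{"x":-3.4,"y":0,"z":-1.0,"wx":0,"wy":0,"wz":-0.5,"jaw":-0.3},{"x":-3.4,"y":0,"z":-0.6,"wx":0,"wy":0,"wz":-0.5,"jaw":-0.3},{"x":-3.4,"y":0,"z":-0.3,"wx":0,"wy":0,"wz":-0.5,"jaw":-0.3},{"x":-3.4,"y":0,"z":-0.1,"wx":0,"wy":0,"wz":-0.5,"jaw":-0.3},{"x":-3.4,"y":0,"z":0,"wx":0,"wy":0,"wz":-0.5,"jaw":-0.3},{"x":-3.4,"y":0,"z":0,"wx":0,"wy":0,"wz":-0.5,"jaw":-0.3}]'
python3 -m pendant '[{"x":0.3,"y":0,"z":0.0,"wx":0,"wy":0,"wz":0,"jaw":-0.3},{"x":1.0,"y":0,"z":0,"wx":0,"wy":0,"wz":0,"jaw":-0.3},{"x":1.9,"y":0,"z":0,"wx":0,"wy":0,"wz":0.1,"jaw":-0.3},{"x":2.9,"y":0,"z":0,"wx":0,"wy":0,"wz":0.2,"jaw":-0.3},{"x":3.9,"y":0,"z":0,"wx":0,"wy":0,"wz":0.3,"jaw":-0.3},{"x":4.9,"y":0,"z":0,"wx":0,"wy":0,"wz":0.4,"jaw":-0.3},{"x":5.8,"y":0,"z":0,"wx":0,"wy":0,"wz":0.5,"jaw":-0.3},{"x":6.5,"y":0,"z":0,"wx":0,"wy":0,"wz":0.5,"jaw":-0.3},{"x":6.8,"y":0,"z":0,"wx":0,"wy":0,"wz":0.5,"jaw":-0.3},{"x":6.8,"y":0,"z":0,"wx":0,"wy":0,"wz":0.5,"jaw":-0.3}]'
python3 -m pendant '[{"x":0,"y":0,"z":-0.4,"wx":0,"wy":0,"wz":0,"jaw":-0.3},{"x":0,"y":0,"z":-1.0,"wx":0,"wy":0,"wz":0,"jaw":-0.3},{"x":-1.2,"y":0,"z":-1.2,"wx":0,"wy":0,"wz":-0.3,"jaw":-0.3},{"x":-2.6,"y":0,"z":-1.2,"wx":0,"wy":0,"wz":-0.5,"jaw":-0.3},{"x":-3.4,"y":0,"z":-1.0,"wx":0,"wy":0,"wz":-0.5,"jaw":-0.3},{"x":-3.4,"y":0,"z":-0.6,"wx":0,"wy":0,"wz":-0.5,"jaw":-0.3},{"x":-3.4,"y":0,"z":-0.3,"wx":0,"wy":0,"wz":-0.5,"jaw":-0.3},{"x":-3.4,"y":0,"z":-0.1,"wx":0,"wy":0,"wz":-0.5,"jaw":-0.3},{"x":-3.4,"y":0,"z":0,"wx":0,"wy":0,"wz":-0.5,"jaw":-0.3},{"x":-3.4,"y":0,"z":0,"wx":0,"wy":0,"wz":-0.5,"jaw":-0.3}]'
python3 -c "
from h import *
wroll()
s=read_state();print('tape fixed: along U from TCP',(np.array([.5627,.1339])-s['position'][:2])@U)"
```

```text
time: 19.55
position: [0.5409, 0.0503, 0.08]
tool_rot: [0.781, 0.625, 0.0, 0.0]
ft_force: [-2.8, -0.1, 10.1]
grip_width: 0.057
time: 20.8
position: [0.5559, 0.1178, 0.0804]
tool_rot: [0.783, 0.622, 0.001, -0.0]
ft_force: [-3.6, 2.5, 12.9]
grip_width: 0.0568
time: 22.05
position: [0.548, 0.0836, 0.0799]
tool_rot: [0.781, 0.625, 0.0, 0.0]
ft_force: [-3.2, -0.7, 9.7]
grip_width: 0.0574
crown rel TCP 0.017606745537751947 deg -12.353573319720077 zc 0.05728280620517655 rms 0.0005870818654643939 18364
tape c rel TCP along U 0.05032139834024701 size (0.024701599031686783, 0.2003035992383957) ang 77.1598129272461
tape fixed: along U from TCP 0.052239658999613726
```

Remaining 32.7 mm by the wrist view, and about 34 mm by the top view's tape. The last stroke is 6.6 cm, and then I lift clear.

```bash
python3 -m pendant '[{"x":0.3,"y":0,"z":0.0,"wx":0,"wy":0,"wz":0,"jaw":-0.3},{"x":1.0,"y":0,"z":0,"wx":0,"wy":0,"wz":0,"jaw":-0.3},{"x":1.9,"y":0,"z":0,"wx":0,"wy":0,"wz":0.2,"jaw":-0.3},{"x":2.9,"y":0,"z":0,"wx":0,"wy":0,"wz":0.4,"jaw":-0.3},{"x":3.9,"y":0,"z":0,"wx":0,"wy":0,"wz":0.6,"jaw":-0.3},{"x":4.9,"y":0,"z":0,"wx":0,"wy":0,"wz":0.8,"jaw":-0.3},{"x":5.8,"y":0,"z":0,"wx":0,"wy":0,"wz":0.8,"jaw":-0.3},{"x":6.4,"y":0,"z":0,"wx":0,"wy":0,"wz":0.8,"jaw":-0.3},{"x":6.6,"y":0,"z":0,"wx":0,"wy":0,"wz":0.8,"jaw":-0.3},{"x":6.6,"y":0,"z":0,"wx":0,"wy":0,"wz":0.8,"jaw":-0.3}]'
python3 -c "
from h import *
wroll()"
python3 -m pendant '[{"x":0,"y":0,"z":-0.2,"wx":0,"wy":0,"wz":0,"jaw":-0.3},{"x":0,"y":0,"z":-0.6,"wx":0,"wy":0,"wz":0,"jaw":-0.3},{"x":0,"y":0,"z":-1.5,"wx":0,"wy":0,"wz":0,"jaw":-0.3},{"x":0,"y":0,"z":-3,"wx":0,"wy":0,"wz":0,"jaw":-0.3},{"x":-1,"y":0,"z":-5,"wx":0,"wy":0,"wz":0,"jaw":-0.3},{"x":-3,"y":0,"z":-7,"wx":0,"wy":0,"wz":0,"jaw":-0.3},{"x":-6,"y":0,"z":-9,"wx":0,"wy":0,"wz":0,"jaw":-0.3},{"x":-9,"y":0,"z":-11,"wx":0,"wy":0,"wz":0,"jaw":-0.3},{"x":-11,"y":0,"z":-12,"wx":0,"wy":0,"wz":0,"jaw":-0.3},{"x":-12,"y":0,"z":-12,"wx":0,"wy":0,"wz":0,"jaw":-0.3}]'
python3 - <<'E'
from h import *
w=wroll();c=capture('side')
cv2.imwrite('pics/f.png',np.hstack([cv2.resize(w['frame'],(400,300)),cv2.resize(c['frame'],(400,300))])[:,:,::-1])
E
```

```text
time: 23.35
position: [0.5628, 0.1491, 0.0806]
tool_rot: [0.785, 0.62, 0.001, -0.0]
ft_force: [-3.1, 1.9, 13.8]
grip_width: 0.0572
crown rel TCP -0.015693670363668148 deg -12.475509459186682 zc 0.05731232432483335 rms 0.0007320558681829793 13140
tape c rel TCP along U 0.06952806242580412 size (0.0997016653418541, 0.006894981022924185) ang 84.91487121582031
time: 24.65
position: [0.5348, 0.0297, 0.2001]
tool_rot: [0.786, 0.619, 0.001, 0.001]
ft_force: [0.6, 0.2, 0.1]
grip_width: 0.0573
crown rel TCP 0.10663117238087551 deg -12.44212764185466 zc 0.05731009250660765 rms 0.000632247218675978 9914
tape c rel TCP along U -0.019268428684467372 size (0.06297923624515533, 0.03701121360063553) ang 83.41431427001953
```

View pics/f.png

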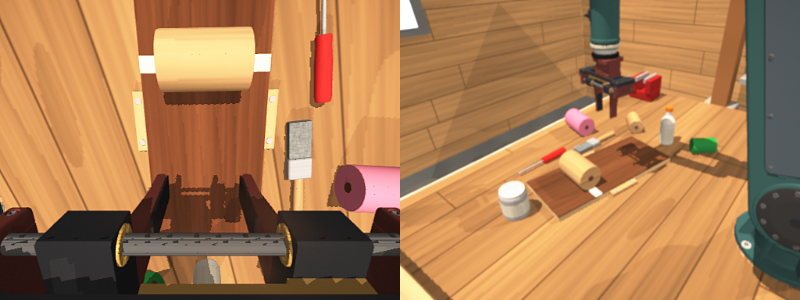

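The final view shows the roller lying across the tape at left-half pixel (205,60), with tape ends showing evenly on both sides. The bystanders are where they were and the gripper is clear.

```bash
python3 -c "
from h import *
wroll();print(close_job())"
```

```text
crown rel TCP 0.10628918834287099 deg -12.44102559783419 zc 0.05731648890980325 rms 0.0006378264479663156 9983
tape c rel TCP along U -0.039668339748677 size (0.10343968123197556, 0.039925433695316315) ang 83.47108459472656
the job is handed in; nothing more can be done
None
```

The roller now rests on the tape. I rolled it there in five strokes, pressing on its crown with about 10–20 N from the fingertips, then lifted clear and handed the job in at about 25 s.

**Last checks:**
- **Position:** the roller's line of contact is within about 1 mm of the tape's centre line. The wrist view puts it about 0.8 mm past and the top view about 1 mm short.
- **Angle:** it lies within about 0.3° of the tape.
- **At rest:** the roller stayed still after release, to within about 0.3 mm. The wrist force was about zero, and the bystanders looked undisturbed.

**Disagreements:**
- **Fingertips:** they touched the roller with the reported TCP about 2.5 cm lower than the stated geometry implies. I found the contact height by feel.
- **Tape fits:** the last wrist-view tape fits had the roller covering the tape and were invalid, so I used the earlier tape measurements.
- **Top view:** one top-view measurement during the job was blocked by the arm, and I discarded it.

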